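# Zero the batch counter

### The arm

A 6-joint arm with a two-finger parallel gripper is mounted at the origin on a cart in front of the work surface, level with it; the furniture and walls round the work are solid. World frame = base frame: x ahead of the robot, y to its left, z up, the work surface at z = 0. Lengths are in mm, angles in rad, forces in N, time in s.
With the tool pointing down it reaches from about 350 to 775 mm from the base axis. Payload 7.3 kg.
Tool frame: the origin (TCP) lies midway between the tips of the shut fingers; the grasp point (between the pads) lies 19 mm behind it; z points along the fingers, y is the direction in which the jaws open and shut (so a half turn about z gives the same grasp; the last joint's range is limited). The gripper opens to 92 mm and grips with 3 to 60 N. Pads are 19 mm wide; open, the fingers measure 130 mm over their backs; the gripper's body (75 mm by 190 mm) begins 47 mm behind the grasp point.
Start: joints at [1.057, 0.342, 1.524, -0, 1.275, -0.146], TCP at [188.758, 489.914, 226.741] pointing down, gripper open.
Joint ranges: [-2.53, 2.53], [-0.77, 2.02], [0.04, 2.7], [-1, 4.14], [0.28, 2.66], [-3.11, 3.11]. Speed limits (rad/s): [2.57, 2.57, 3.14, 3.14, 3.14, 3.14].

### API

Orientations are given as [roll, pitch, yaw] about the fixed x, y, z axes, in that order (R = Rz(yaw) Ry(pitch) Rx(roll)).
In Python, from plant import sensors, imaging, ticket gives the robot as it stands. The module is installed in compiled form; this text tells all that it offers.
- The arm moves only by the tool arm_command, never from a script. Its argument "increments" is one flat list of numbers, 5 for each row, row after row: the closure, from 0 (fully open) to 1 (shut), then the shift along the tool's x, y, z in mm, then the turn about the tool's z in degrees. In form: [hand, dx, dy, dz, spin, hand, dx, dy, dz, spin, ...]. A call has 1 to 20 rows; each row is the pose to reach, as a shift and turn from the pose commanded when the call began, along the tool's axes at that moment; what a row does not reach only later rows make up. A row lasts 1/8 s, in which the tool goes at most 62.5 mm and 10.7 degrees, less where a joint would pass 70% of its speed; a pose out of reach is approached as far as the arm can. A call with a gripper value outside its range is refused whole. The fingers move at their own pace and stop on an object; the grip force is fixed at half the most. Time passes only in rows, so rows that repeat a pose let the fingers close. It gives the time, the measured TCP pose, the force and the opening at its end, in the units of the state.
- sensors.get_obs(): the state, without advancing time (a new reading comes with each control period).
- imaging.capture(name): name is "scene" or "side" or "wrist"; returns the picture (384x512x3 uint8, blue, green, red); there is no depth.
- imaging.calibration(name): a dict with "fx", "fy", "cx", "cy" (pixels), "world_to_cam" (4x4, takes a point from world to camera coordinates); the wrist camera has in their place "hand_eye" (4x4, takes a point from camera to tool coordinates, whose origin is the TCP and whose axes are the flange's). Camera axes: x right, y down, z forward; pixel columns grow to the right and rows downward; lengths in mm; the calibration is good to about 2 mm. A picture is of the moment at which its call begins: read the wrist's pose just before it. calibration takes no time and is no camera call.
- ticket.close_job(): hands the job in, once; it reports no verdict.
The state is a dict: "time": time; "joint_positions": joint angles; "dq": joint speeds; "tau": joint torques, N m; "tool_pos": TCP position; "tcp_rot": TCP orientation; "contact_force": force on the tool from outside, world axes, zero at the start; "moment": the same for the moment, N m; "grip_width": finger opening in mm.
Only numpy, scipy, OpenCV 4.12 (cv2) and the standard library are available. Lean on these libraries where they do the work, as an engineer would, in place of code of your own. Each camera call takes 0.05 s, during which the arm holds its last target. There are 200 camera calls.

### The job

Set the batch counter on the worktop to zero: with a fingertip, flick its six-tab wheel clockwise (seen from above), click by click, until the one long tab points straight at the fixed pointer post. Let the wheel come to rest on each of the last two clicks before zero, never run on past zero, and only push the tabs gently: do not pinch, shove or lift the counter, and leave the timer, cheese, spice jar and bun around it where they are.

Things in the scene. Friction and masses are not known exactly. Their poses are not given: they have to be found in the camera images.
- counter: Batch counter: grey round base (124 mm across at the foot, 94 mm above it, 28 mm high, about 2.6 kg, loose on the worktop) with a white flat-lying six-tab wheel on a vertical axis and a fixed pointer post. Origin: on the wheel's axis at the underside; +z up, +x from the axis towards the pointer.
- wheel (a joint): Turn of the wheel, rad, growing clockwise seen from above; 0 = long tab at the pointer. It rests every 60 degrees (1.047), then always with a tab towards the pointer, and starts 3, 4 or 5 clicks before zero (-3.14, -4.19, -5.24). About 4 N on a tab moves it; past half a click it springs on into the next rest and stays, pushed less it springs back. A stop allows no more than a full turn back.
- wheel_hub (a point): On the wheel's axis at the tabs' mid-height, 43 mm above the worktop. The hub is a disc of radius 32 mm, its cap 58 mm high. Six radial tabs, 60 degrees apart, 10 to 12 mm wide, stand out of it to 68 mm from the axis (the long one to 84 mm), from 31 to 54 mm above the worktop. The open gaps between tabs are about 46 mm wide at 56 mm from the axis; under them lies only the foot.
- long_tab_end (a point): Outer end of the long tab, 83 mm from the wheel's axis, 43 mm above the worktop; turns with the wheel.
- pointer_tip (a point): Tip of the fixed pointer that faces the wheel, 90 mm from the axis, 46 mm above the worktop. Its post is 16 mm wide, 51 mm high and reaches to 106 mm from the axis; it stands on a foot arm 9 mm high. The round foot (radius 62 mm) is at most 11 mm high outside radius 49 mm.
- timer: Round white kitchen timer with a small knob, 68 x 68 x 37 mm, loose bystander about 0.19 m to the counter's +y side; origin at its underside.
- cheese: Block of packed cheese, 73 x 102 x 37 mm, loose bystander about 0.19 m to the counter's -y side; origin at its underside.
- spice_jar: Spice jar with black cap, 45 mm across, 105 mm high, loose bystander beyond the pointer to the +y side; origin at its underside.
- bun: Choux bun, 76 x 81 x 53 mm, loose bystander beyond the pointer to the -y side; origin at its underside.

How it is judged (in metres and radians):
On the way, in this order (a step that is already met when the one before it is completed fails the run):
1. the wheel rests two clicks before zero (value of joint wheel between -2.2444 and -1.9444 rad and velocity of joint wheel between -0.1 and 0.1 rad/s), for 0.2 s.
2. the wheel rests one click before zero (value of joint wheel between -1.1972 and -0.8972 rad and velocity of joint wheel between -0.1 and 0.1 rad/s), for 0.2 s.
3. the wheel rests at zero (value of joint wheel between -0.15 and 0.15 rad and velocity of joint wheel between -0.1 and 0.1 rad/s), for 0.2 s.
At the end, for the whole second after the job is handed in: The wheel rests at zero, long tab towards the pointer within 0.15 rad; the counter and the four bystanders stand within 30 mm of where they started (all of step 3 and distance of each of counter, timer, cheese, spice_jar, bun from where it was at the start of the episode below 0.03 m and linear speed of counter below 0.02 m/s); the robot touches nothing.
It fails at once if the wheel is run on past zero by more than half a click (value of joint wheel above 0.6 rad).
It fails at once if the counter is pinched or pressed hard (over 25 N) (contact force between the fingers and counter above 25 N).
It fails at once if the counter is shoved more than 30 mm or lifted (distance of counter from where it was at the start of the episode above 0.03 m or height (world z) of counter above 0.012 m).
It fails at once if a bystander is moved more than 30 mm (distance of any of timer, cheese, spice_jar, bun from where it was at the start of the episode above 0.03 m).
It also fails if it takes over 61 s, if anything falls off the work surface, if the arm or the gripper's body presses on something with over 40 N, if the wrist force passes 120 N, or if a joint passes its speed limit or range.

## Working session

There is one attempt and no reset: what is moved stays moved. The work goes in short steps, Python scripts to look and compute and a tool call to move; the robot and the scene stay as the last step left them, time stands still between calls to the robot, and variables do not carry over. Pictures are saved under pics/ and viewed, about 8 in all and at most 12, crops included, and the job is handed in when it is done.

Besides the shell and the picture viewer there is one more tool, called after ">>>" as a command line: name --argument value ..., lists and objects as JSON in quotes. arm_command: Moves the arm, as the interface text tells. Its arguments: {"type":"object","properties":{"increments":{"type":"array","items":{"type":"number"}}},"required":["increments"]}

```bash
mkdir -p pics
python3 - <<'E'
from plant import sensors, imaging
import cv2,numpy as np
o=sensors.get_obs();print({k:np.round(v,3) for k,v in o.items()})
a=imaging.capture("scene");b=imaging.capture("side")
cv2.imwrite("pics/a.png",a);cv2.imwrite("pics/b.png",b)
for n in("scene","side","wrist"):print(n,{k:np.round(v,3).tolist() for k,v in imaging.calibration(n).items()})
E
```

```text
{'time': np.float64(0.0), 'joint_positions': array([ 1.057,  0.343,  1.525, -0.   ,  1.275, -0.146]), 'dq': array([-0.001, -0.   ,  0.001, -0.002, -0.001, -0.002]), 'tau': array([-2.0000e-03, -4.3124e+01, -2.4422e+01,  7.1000e-02,  5.6000e-02,
       -0.0000e+00]), 'tool_pos': array([188.562, 489.53 , 226.041]), 'tcp_rot': array([-3.14 , -0.   ,  2.774]), 'contact_force': array([-0.322,  0.595, -0.494]), 'moment': array([ 0.005,  0.004, -0.145]), 'grip_width': np.float64(91.859)}
scene {'fx': 436.843, 'fy': 436.843, 'cx': 261.816, 'cy': 186.935, 'world_to_cam': [[0.591, -0.806, -0.001, -279.933], [-0.314, -0.229, -0.922, 281.546], [0.743, 0.545, -0.388, 417.839], [0.0, 0.0, 0.0, 1.0]]}
side {'fx': 435.547, 'fy': 435.547, 'cx': 257.923, 'cy': 192.625, 'world_to_cam': [[0.869, -0.495, -0.023, -485.324], [-0.271, -0.435, -0.859, 275.001], [0.415, 0.752, -0.512, 723.101], [0.0, 0.0, 0.0, 1.0]]}
wrist {'fx': 272.98, 'fy': 272.98, 'cx': 261.577, 'cy': 185.788, 'hand_eye': [[0.001, -0.961, -0.275, 74.244], [1.0, 0.001, 0.0, -0.781], [0.0, -0.275, 0.961, -158.756], [0.0, 0.0, 0.0, 1.0]]}
```

View pics/a.png

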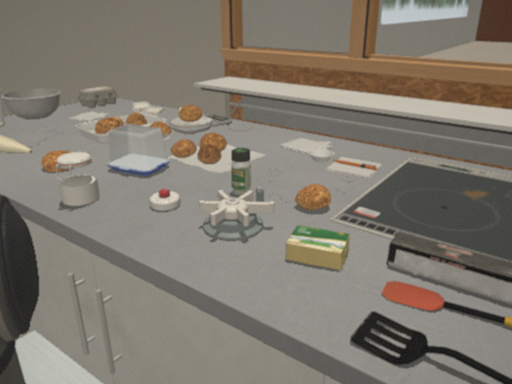

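View pics/b.png

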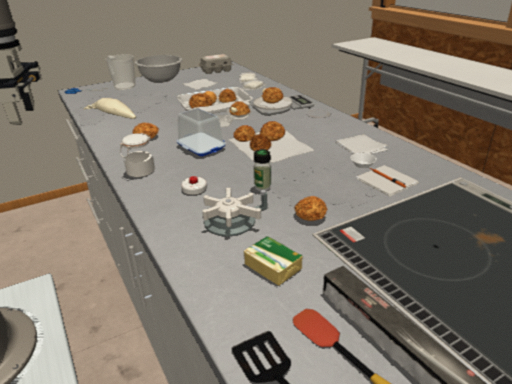

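The scene view shows the counter at about (232,212) with its post at (260,195). In the side view it is at (230,212) with the post at (262,197). I'll enlarge both.

```bash
cat > h.py <<'E'
from plant import sensors, imaging
import cv2,numpy as np
def ray(n,u,v):
    c=imaging.calibration(n);W=np.array(c["world_to_cam"]);R=W[:3,:3];o=-R.T@W[:3,3]
    return o,R.T@np.array([(u-c["cx"])/c["fx"],(v-c["cy"])/c["fy"],1])
def atz(n,u,v,z):
    o,d=ray(n,u,v);return o+d*(z-o[2])/d[2]
def proj(n,p):
    c=imaging.calibration(n);W=np.array(c["world_to_cam"]);q=W[:3,:3]@np.asarray(p)+W[:3,3]
    return c["fx"]*q[0]/q[2]+c["cx"],c["fy"]*q[1]/q[2]+c["cy"]
E
python3 - <<'E'
import cv2,numpy as np
a=cv2.imread("pics/a.png")[180:240,190:280];b=cv2.imread("pics/b.png")[180:240,190:280]
f=lambda i:cv2.resize(i,(720,480)[:2],interpolation=cv2.INTER_CUBIC)
g=np.vstack([cv2.resize(x,(450,300),interpolation=cv2.INTER_CUBIC) for x in(a,b)])
cv2.imwrite("pics/c.png",g)
from h import *
for n,u,v in(("scene",232,206),("side",229.5,202)):print(n,atz(n,u,v,58))
for n,u,v in(("scene",165,205),("side",194,190)):print("timer",atz(n,u,v,0))
E
```

```text
scene [527.85320846 111.57892512  58.        ]
side [553.83833163 122.81499836  58.        ]
timer [535.83145825 317.52236608   0.        ]
timer [537.66391889 313.87591811   0.        ]
```

View pics/c.png

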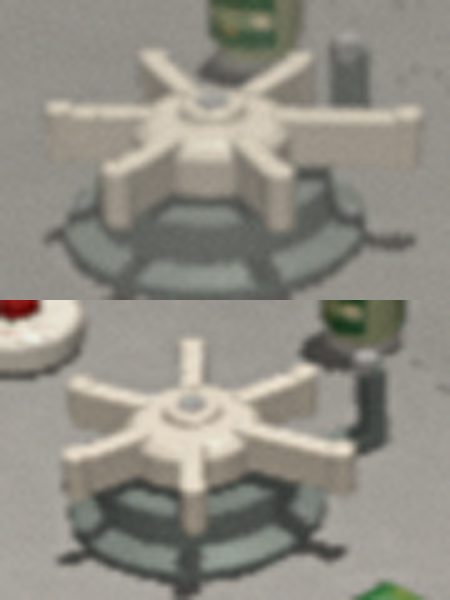

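Run:
```python
from h import *
P={"hub58":[(232,200,58),(228,200.4,58)],"post51":[(259.8,188.4,51),(263.8,191,51)]}
for k,v in P.items():
    for n,(u,w,z) in zip(("scene","side"),v):print(k,n,atz(n,u,w,z).round(1))
tabs={"scene":[(46,105),(150,53),(308,56),(418,112),(282,175),(112,170)],"side":[(190,40),(310,68),(352,145),(193,190),(67,155),(75,82)]}
for n,t in tabs.items():
    c=atz(n,*P["hub58"][0 if n=="scene" else 1][:2],58)
    for u,v in t:
        p=atz(n,190+u/5,180+v/5,54);d=p-c;print(n,(u,v),p[:2].round(),np.hypot(*d[:2]).round(1),np.degrees(np.arctan2(d[1],d[0])).round(1))
```

```text
hub58 scene [549.4 129.6  58. ]
hub58 side [554. 131.  58.]
post51 scene [643.1 129.7  51. ]
post51 side [653.1 134.3  51. ]
scene (46, 105) [513. 186.] 66.5 122.7
scene (150, 53) [578. 187.] 63.9 63.4
scene (308, 56) [615. 131.] 65.6 0.8
scene (418, 112) [596.  61.] 83.3 -55.8
scene (282, 175) [520.  70.] 66.6 -116.3
scene (112, 170) [485. 124.] 64.3 -175.3
side (190, 40) [583. 189.] 65.0 63.9
side (310, 68) [620. 134.] 66.2 2.9
side (352, 145) [603.  64.] 82.9 -53.6
side (193, 190) [525.  70.] 67.9 -115.4
side (67, 155) [488. 125.] 65.8 -175.1
side (75, 82) [518. 183.] 63.2 125.2
```

The hub is at about (551,130) and the pointer lies at about +2° (world +x). The long tab sits at about -55°, so it needs 5 clicks. Next I move above the near side with the jaws shut and turned radial.

>>> arm_command --increments '[1,-106,-66,15,17,1,-106,-66,15,17,1,-213,-132,30,35,1,-213,-132,30,35,1,-320,-198,45,52,1,-320,-198,45,52,1,-425,-264,60,69,1,-425,-264,60,69,1,-425,-264,60,69,1,-425,-264,60,69,1,-425,-264,60,69,1,-425,-264,60,69]'

```text
time: 1.6
tool_pos: [489.9, 92.0, 167.0]
tcp_rot: [3.141, -0.0, 1.572]
contact_force: [-0.2, -0.3, 0.5]
grip_width: 0.6
```

Run:
```python
from h import *
o=sensors.get_obs();print({k:np.round(o[k],3) for k in("time","tool_pos","tcp_rot","contact_force","grip_width","joint_positions")})
a=imaging.capture("wrist");np.savez("w1",p=o["tool_pos"],r=o["tcp_rot"]);cv2.imwrite("pics/w1.png",a)
```

```text
{'time': np.float64(1.6), 'tool_pos': array([489.859,  91.986, 167.029]), 'tcp_rot': array([ 3.141, -0.   ,  1.572]), 'contact_force': array([-0.161, -0.299,  0.543]), 'grip_width': np.float64(0.625), 'joint_positions': array([0.032, 0.352, 1.687, 0.   , 1.102, 0.03 ])}
```

View pics/w1.png

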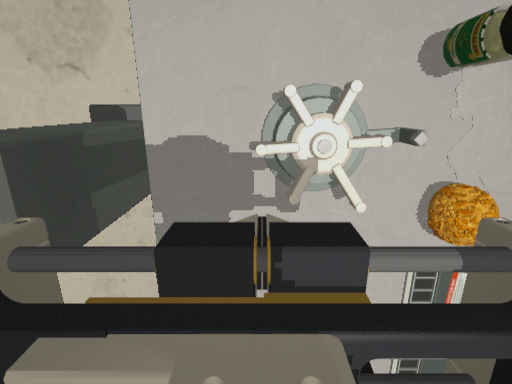

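Wrist view: hub cap (323,146), long tab end (362,207), left tab end (260,150), post top (421,138). The shut fingers are at about (262,215–290).

```bash
cat >> h.py <<'E'
from scipy.spatial.transform import Rotation as Ro
def watz(u,v,z,p,r):
    c=imaging.calibration("wrist");H=np.array(c["hand_eye"]);R=Ro.from_euler("xyz",r).as_matrix()
    o=R@H[:3,3]+p;d=R@H[:3,:3]@np.array([(u-c["cx"])/c["fx"],(v-c["cy"])/c["fy"],1])
    return o+d*(z-o[2])/d[2]
E
python3 - <<'E'
from h import *
w=np.load("w1.npz");f=lambda u,v,z:watz(u,v,z,w["p"],w["r"])
c=f(323.5,146,58);print(c)
for u,v,z in[(422,138,51),(291,90,54),(356,86,54),(388,142,54),(362,207,54),(295,198,54),(260,150,54)]:
    p=f(u,v,z);d=p-c;print(p.round(1),np.hypot(*d[:2]).round(1),np.degrees(np.arctan2(d[1],d[0])).round(1))
c=imaging.calibration("wrist");H=np.linalg.inv(np.array(c["hand_eye"]))
for q in[(0,0,0),(9.5,0,0),(0,0,-40),(0,19,-40)]:
    x=H[:3,:3]@np.array(q)+H[:3,3];print(q,x[:2]/x[2]*c["fx"]+[c["cx"],c["cy"]])
E
```

```text
[550.25028867 129.4019681   58.        ]
[649.6 136.6  51. ] 99.7 4.1
[517.2 181.4  54. ] 61.7 122.4
[578.1 185.1  54. ] 62.2 63.5
[614.8 132.9  54. ] 64.7 3.1
[596.1  64.4  54. ] 79.5 -54.8
[524.7  74.4  54. ] 60.7 -114.9
[488.  124.8  54. ] 62.4 -175.8
(0, 0, 0) [262.11834777 228.23616626]
(9.5, 0, 0) [262.13637022 214.23795918]
(0, 0, -40) [262.33859629 262.73571437]
(0, 19, -40) [300.93829008 262.74051683]
```

All three views agree: hub (551,130), long tab five clicks before zero. Now I insert the fingertip behind the near tab and make the first stroke.

>>> arm_command --increments '[1,3,6,40,0,1,3,6,80,0,1,3,6,105,0,1,3,6,120,0,1,3,6,131,0,1,8,6,131,0,1,13,6,131,0,1,18,6,131,0,1,23,6,131,0,1,28,6,131,0,1,33,6,131,0,1,38,6,131,0,1,43,6,131,0,1,48,6,131,0,1,53,6,131,0,1,57,6,131,0,1,57,6,131,0,1,57,6,131,0]'

```text
time: 3.9
tool_pos: [496.5, 147.8, 35.7]
tcp_rot: [3.142, -0.0, 1.57]
contact_force: [-0.3, -0.2, 0.1]
grip_width: 0.7
```

Run:
```python
from h import *
o=sensors.get_obs();print({k:np.round(o[k],3) for k in("time","tool_pos","contact_force","grip_width")})
a=imaging.capture("side")[170:250,180:290];b=imaging.capture("wrist")
cv2.imwrite("pics/s1.png",np.hstack([cv2.resize(a,(440,320)),cv2.resize(b,(360,320))]))
```

```text
{'time': np.float64(3.9), 'tool_pos': array([496.47 , 147.766,  35.709]), 'contact_force': array([-0.273, -0.203,  0.05 ]), 'grip_width': np.float64(0.732)}
```

View pics/s1.png

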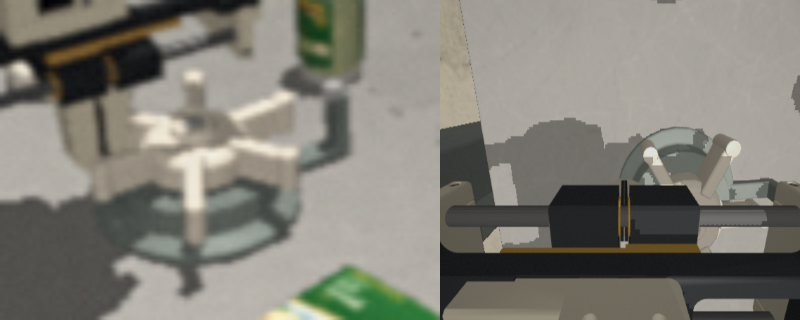

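Zero force, and the long tab now appears at the front (195,240), one click on. I lift straight up, go back, and check from above.

>>> arm_command --increments '[1,0,0,-20,0,1,0,0,-50,0,1,-27,0,-90,0,1,-54,0,-131,0,1,-54,0,-131,0,1,-54,0,-131,0,1,-54,0,-131,0]'

```text
time: 4.88
tool_pos: [495.6, 94.2, 165.4]
tcp_rot: [-3.139, -0.0, 1.57]
contact_force: [0.0, 0.3, 0.7]
grip_width: 0.5
```

```bash
cat > chk.py <<'E'
from h import *
import sys
o=sensors.get_obs();print({k:np.round(o[k],2) for k in("time","tool_pos","contact_force")})
a=imaging.capture("wrist");cv2.imwrite("pics/%s.png"%sys.argv[1],cv2.resize(a[40:240,200:460],None,fx=2,fy=2))
E
python3 chk.py w2
```

```text
{'time': np.float64(4.88), 'tool_pos': array([495.58,  94.19, 165.4 ]), 'contact_force': array([0.04, 0.33, 0.74])}
```

View pics/w2.png

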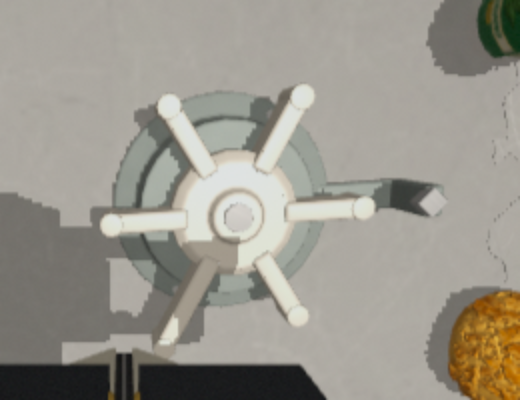

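The long tab is at the lower left (165,335), so 4 clicks remain. The hub (238,217) is unmoved. Second stroke, then lift and back.

>>> arm_command --increments '[1,0,0,50,0,1,0,0,90,0,1,0,0,120,0,1,0,0,131,0,1,5,0,131,0,1,10,0,131,0,1,15,0,131,0,1,20,0,131,0,1,25,0,131,0,1,30,0,131,0,1,35,0,131,0,1,40,0,131,0,1,45,0,131,0,1,50,0,131,0,1,54,0,131,0,1,54,0,131,0,1,54,0,131,0]'

```text
time: 7.05
tool_pos: [496.4, 147.7, 35.7]
tcp_rot: [-3.142, -0.0, 1.57]
contact_force: [0.3, -0.8, 0.5]
grip_width: 0.3
```

>>> arm_command --increments '[1,0,0,-20,0,1,0,0,-50,0,1,-27,0,-90,0,1,-54,0,-131,0,1,-54,0,-131,0,1,-54,0,-131,0,1,-54,0,-131,0]'

```text
time: 7.92
tool_pos: [495.6, 94.2, 165.4]
tcp_rot: [-3.139, -0.0, 1.57]
contact_force: [0.5, 0.6, 0.6]
grip_width: 0.6
```

```bash
python3 chk.py w3
```

```text
{'time': np.float64(7.92), 'tool_pos': array([495.58,  94.18, 165.41]), 'contact_force': array([0.51, 0.57, 0.59])}
```

View pics/w3.png

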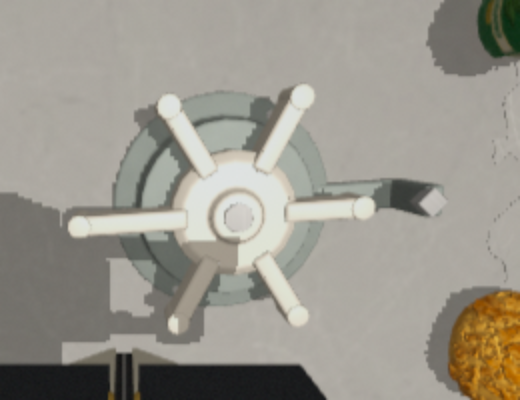

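The long tab is at the left (80,226), so 3 clicks remain. Strokes 3 and 4 follow the same way, each with a longer rest.

>>> arm_command --increments '[1,0,0,50,0,1,0,0,90,0,1,0,0,120,0,1,0,0,131,0,1,5,0,131,0,1,10,0,131,0,1,15,0,131,0,1,20,0,131,0,1,25,0,131,0,1,30,0,131,0,1,35,0,131,0,1,40,0,131,0,1,45,0,131,0,1,50,0,131,0,1,54,0,131,0,1,54,0,131,0,1,54,0,131,0]'

```text
time: 10.1
tool_pos: [496.4, 147.8, 35.7]
tcp_rot: [-3.142, -0.0, 1.57]
contact_force: [-0.1, -0.2, -0.4]
grip_width: 0.7
```

>>> arm_command --increments '[1,0,0,-20,0,1,0,0,-50,0,1,-27,0,-90,0,1,-54,0,-131,0,1,-54,0,-131,0,1,-54,0,-131,0,1,-54,0,-131,0,1,-54,0,-131,0,1,-54,0,-131,0]'

```text
time: 11.22
tool_pos: [496.2, 94.1, 166.1]
tcp_rot: [-3.141, -0.0, 1.57]
contact_force: [-0.3, -0.1, -0.7]
grip_width: 0.3
```

```bash
python3 chk.py w4
```

```text
{'time': np.float64(11.22), 'tool_pos': array([496.17,  94.07, 166.14]), 'contact_force': array([-0.32, -0.13, -0.74])}
```

View pics/w4.png

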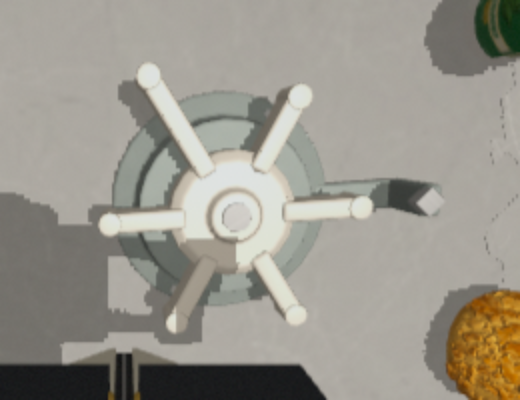

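The long tab is at the upper left (148,75): two clicks before zero and at rest. Stroke 4.

>>> arm_command --increments '[1,0,0,50,0,1,0,0,90,0,1,0,0,120,0,1,0,0,131,0,1,5,0,131,0,1,10,0,131,0,1,15,0,131,0,1,20,0,131,0,1,25,0,131,0,1,30,0,131,0,1,35,0,131,0,1,40,0,131,0,1,45,0,131,0,1,50,0,131,0,1,54,0,131,0,1,54,0,131,0,1,54,0,131,0]'

```text
time: 13.4
tool_pos: [496.5, 147.8, 35.7]
tcp_rot: [-3.142, -0.0, 1.57]
contact_force: [0.5, 0.2, 0.4]
grip_width: 0.4
```

>>> arm_command --increments '[1,0,0,-20,0,1,0,0,-50,0,1,-27,0,-90,0,1,-54,0,-131,0,1,-54,0,-131,0,1,-54,0,-131,0,1,-54,0,-131,0,1,-54,0,-131,0,1,-54,0,-131,0]'

```text
time: 14.52
tool_pos: [496.2, 94.1, 166.1]
tcp_rot: [-3.141, -0.0, 1.57]
contact_force: [0.3, 0.2, -0.1]
grip_width: 0.4
```

```bash
python3 chk.py w5
```

```text
{'time': np.float64(14.52), 'tool_pos': array([496.17,  94.07, 166.14]), 'contact_force': array([ 0.34,  0.2 , -0.12])}
```

View pics/w5.png

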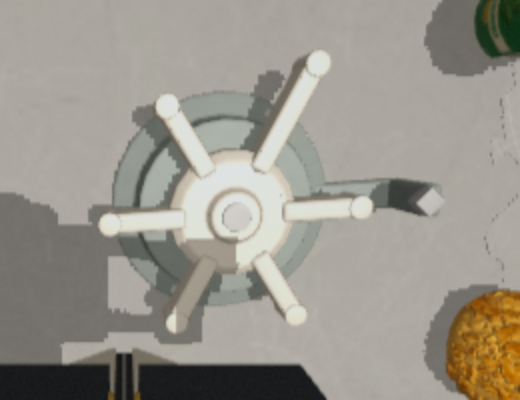

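The long tab is at the upper right (318,62): one click before zero. This is the last stroke.

>>> arm_command --increments '[1,0,0,50,0,1,0,0,90,0,1,0,0,120,0,1,0,0,131,0,1,5,0,131,0,1,10,0,131,0,1,15,0,131,0,1,20,0,131,0,1,25,0,131,0,1,30,0,131,0,1,35,0,131,0,1,40,0,131,0,1,45,0,131,0,1,50,0,131,0,1,54,0,131,0,1,54,0,131,0,1,54,0,131,0]'

```text
time: 16.7
tool_pos: [496.5, 147.8, 35.7]
tcp_rot: [-3.142, -0.0, 1.57]
contact_force: [0.7, -0.3, 0.1]
grip_width: 0.6
```

>>> arm_command --increments '[1,0,0,-20,0,1,0,0,-50,0,1,-27,0,-90,0,1,-54,0,-131,0,1,-54,0,-131,0,1,-54,0,-131,0,1,-54,0,-131,0,1,-54,0,-131,0,1,-54,0,-131,0]'

```text
time: 17.82
tool_pos: [496.2, 94.1, 166.1]
tcp_rot: [-3.14, -0.0, 1.57]
contact_force: [-0.3, -0.8, -0.7]
grip_width: 0.5
```

```bash
python3 chk.py w6
```

```text
{'time': np.float64(17.82), 'tool_pos': array([496.16,  94.05, 166.13]), 'contact_force': array([-0.25, -0.76, -0.7 ])}
```

View pics/w6.png

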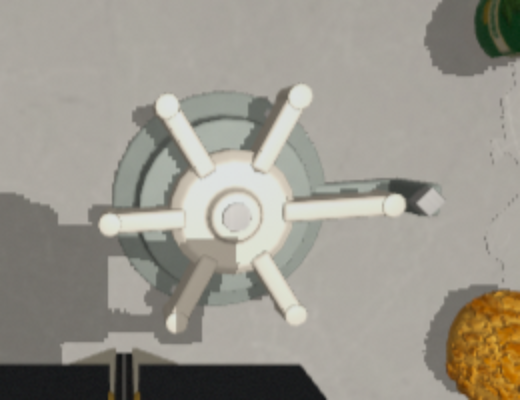

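The long tab (395,205) now points at the post (430,201). The hub, jar and bun are where they were, and the tool is clear.

```bash
python3 -c "
from plant import ticket
print(ticket.close_job())"
```

```text
the job is handed in; nothing more can be done
None
```

The counter is at zero and the job is handed in; the hand-in reports no verdict. The wheel started five clicks before zero. I flicked it clockwise with the shut fingertips in five separate strokes, lifting clear after each.

- **Wheel:** After every stroke the wrist picture showed it exactly one click on. It was left untouched for over a second at both two clicks and one click before zero. In the last picture the long tab points at the post.
- **Counter and neighbours:** The counter, spice jar and bun looked unmoved in the wrist pictures. I did not check the timer and cheese again after the strokes, but the fingers worked only at the near side of the wheel, well away from both.
- **Forces and time:** The force readings at the end of each move were under about 1 N. The peak during a push was not recorded. The job took about 18 s of the 61 s allowed, and the arm ended about 110 mm above the wheel, touching nothing.

No check failed. The first two camera views disagreed by about 5 mm on the hub position, and the wrist camera then confirmed it.

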